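# Tip the adapter over the fence onto the jig's bed

## Robot

A 6-joint arm with a two-finger parallel gripper is mounted at the origin on a cart in front of the work surface, level with it; the furniture and walls round the work are solid. World frame = base frame: x ahead of the robot, y to its left, z up, the work surface at z = 0. Lengths are in m, angles in degrees, forces in N, time in s.
With the tool pointing down it reaches from about 0.35 to 0.875 m from the base axis. Payload 4.2 kg.
Tool frame: the origin (TCP) lies at the centre of the arm's flange, where the gripper is bolted on; the fingertips stand 182 mm ahead of it and the grasp point (between the pads) lies 164 mm ahead of it (r.nose_length is the distance from the TCP to the fingertips, in m); z points along the fingers, y is the line along which they close (so a half turn about z gives the same grasp; the last joint's range is limited). The gripper opens to 87 mm and grips with 3 to 60 N. Pads are 19 mm wide; open, the fingers measure 117 mm over their backs; the gripper's body (75 mm by 190 mm) begins 51 mm behind the grasp point.
Start: joints at [84.718, 22.042, 0.453, 0, -68.411, -14.817], TCP at [0.215, 0.587, 0.405] pointing down, gripper open.
Joint ranges: [-179.83, 179.83], [-69.29, 118.12], [-61.27, 80.66], [-181.25, 117.63], [-171.15, -9.14], [-177.46, 177.46]. Speed limits (degrees/s): [159.86, 159.86, 180, 180, 180, 180].

## Interface

Orientations are given as a 3x3 rotation matrix whose columns are the frame's x, y, z axes.
In Python, from station import r, vision gives the robot as it stands. The module is installed in compiled form; this text tells all that it offers.
- The arm moves only by the shell command python3 -m creep 'ROWS'. ROWS is JSON, a list of rows, each a list of 7 numbers: the opening, from -1 (shut) to 1 (fully open), then the shift along the tool's x, y, z in mm, then the turn, a rotation vector about the tool's x, y, z in degrees. A call has 1 to 8 rows; each row is the pose to reach, as a shift and turn from the pose commanded when the call began, along the tool's axes at that moment; what a row does not reach only later rows make up. A row lasts 1/12 s, in which the tool goes at most 41.7 mm and 7.16 degrees, less where a joint would pass 70% of its speed; a pose out of reach is approached as far as the arm can. A call with a gripper value outside its range is refused whole. The fingers move at their own pace and stop on an object; the grip force is fixed at half the most. Time passes only in rows, so rows that repeat a pose let the fingers close. It gives the time, the measured TCP pose, the force, the opening and the grip force at its end, in the units of the state.
- r.sense(): the state, without advancing time (a new reading comes with each control period).
- vision.capture(name): name is "scene" or "side" or "wrist"; returns (picture, depth): 400x640x3 uint8, red, green, blue; 400x640 float32, m along the optical axis (not along the pixel's ray), 0 where there is no reading.
- vision.camera_model(name): a dict with "vertical_fov" (degrees; the focal length in pixels is half the picture's height over the tangent of half this angle, whatever the lens; pixels are square), "cx", "cy" (the principal point, pixels), "distortion" ([k1, k2, p1, p2, k3] as OpenCV has them; the pictures are not rectified), "extrinsics" (4x4, takes a point from camera to world coordinates); the wrist camera has in their place "mount" (4x4, takes a point from camera to tool coordinates, whose origin is the TCP and whose axes are the flange's). Camera axes: x right, y down, z forward; pixel columns grow to the right and rows downward; lengths in m; the calibration is good to about 2 mm. A picture is of the moment at which its call begins: read the wrist's pose just before it. camera_model takes no time and is no camera call.
- r.finish_job(): hands the job in; it is judged then, once.
Trained networks look in the newest picture that a camera, given by its name, has taken for a name from the list of things; names that differ only in an ending like _2 or _b are one class to them, and where a whole thing is asked for, a point or a joint stands for the part that bears it (a point fixed in the world has none). Each returns a list of dicts, best first, with "conf" (0 to 1); they miss things now and then, are a little off and sometimes report something else, mostly with a low value. They report only what shows in the picture. A call takes as long as a camera call. They do not tell look-alikes from the thing itself.
- vision.find_in(camera, thing): "uv" ([column, row] in pixels, amid what is visible of it).
- vision.cut_out(camera, thing): "region" (400x640 bool, what is visible of it) and "uv" ([column, row] in pixels, amid what is visible of it).
The state is a dict: "time_s": time; "joints": joint angles; "joint_velocities": joint speeds; "effort": joint torques, N m; "tcp_pos": TCP position; "ee_rot": TCP orientation; "wrist_force": force on the tool from outside, world axes, zero at the start; "moment": the same for the moment, N m; "gripper_width": opening from 0.0 (shut) to 1.0 (fully open); "gripper_force": force on a finger pad.
Only numpy, scipy, OpenCV 4.12 (cv2) and the standard library are available. Lean on these libraries where they do the work, as an engineer would, in place of code of your own. Each camera call takes 0.05 s, during which the arm holds its last target. There are 200 camera calls.

## Task

The black mains adapter stands on its end on the wooden jig, in front of the fence, the metal strip along the edge of the raised flat grey bed. Push it over so that it pivots on the fence and comes to lie flat on its broad side on the bed, square to the fence and with its foot end still just over the fence, ready for its case to be opened; do not pick it up. Leave the small bottle that stands beside it where it is.

Things in the scene. Friction and masses are not known exactly. Their poses are not given: they have to be found in the camera images.
- adapter_center (a point): centre of the loose black mains adapter, a 42 x 76 x 28 mm box of about 0.2 kg that stands on end, 76 mm tall, a broad face 1 to 6 mm from the fence and nearly parallel to it. Axes: y along its 76 mm length (up at first), x along its 42 mm width, z through its 28 mm thickness (at first towards the bed; down once tipped). A like adapter lying flat elsewhere is not meant
- jig: jig fixed to the bench: wooden board 106 x 184 mm, top 8 mm up; on it a flat grey bed, its near edge a flush aluminium strip (fence), flat top 18 mm above the bench. Origin on the bench under the middle of the fence's outer face; x points over the bed (the way to push; bed x = 0 to 51 mm, y = -87 to 87), y along the fence, z up. Adapter and bottle stand near y = 57 and -57 mm or reversed
- marker_bottle: small round black bottle with an orange band and narrower cap, 24 mm in diameter, 52 mm tall, loose, standing on the jig's board before the same fence about 114 mm from the adapter. Origin: centre of its underside, z up
Mind the look-alikes: they are no part of the job. Of the things that look like the marker_bottle, the larger one is meant.

How it is judged:
By the outcome, as a careful person would: the job done as asked, in the order asked, and still so for the second after the job is handed in, with the robot touching nothing.
It also fails if it takes over 24 s, if anything falls off the work surface, if the arm or the gripper's body presses on something with over 40 N, if the wrist force passes 120 N, or if a joint passes its speed limit or range.

## Working session

There is one attempt and no reset: what is moved stays moved. The work goes in short steps, Python scripts to look and compute and a shell command to move; the robot and the scene stay as the last step left them, time stands still between calls to the robot, and variables do not carry over. Pictures are saved under pics/ and viewed, at most 10 in all, crops included, and the job is handed in when it is done.

```bash
mkdir -p pics
cat > h.py <<'E'
import numpy as np, cv2
from station import r, vision
def K(n):
    m=vision.camera_model(n); f=200/np.tan(np.radians(m["vertical_fov"]/2))
    return m,np.array([[f,0,m["cx"]],[0,f,m["cy"]],[0,0,1.]]),np.array(m["distortion"],float)
def T(n):
    m=K(n)[0]
    if n!="wrist": return np.array(m["extrinsics"])
    s=r.sense(); A=np.eye(4); A[:3,:3]=s["ee_rot"]; A[:3,3]=s["tcp_pos"]; return A@np.array(m["mount"])
def cloud(n,d,E):
    m,k,D=K(n); v,u=np.mgrid[:400,:640]
    p=cv2.undistortPoints(np.stack([u,v],-1).reshape(-1,1,2).astype(float),k,D).reshape(400,640,2)
    P=np.dstack([p*d[...,None],d]); W=P@E[:3,:3].T+E[:3,3]; W[d==0]=np.nan; return W
def shot(n,f=None):
    E=T(n); im,d=vision.capture(n); W=cloud(n,d,E)
    if f: cv2.imwrite("pics/"+f,im[...,::-1])
    return im,W
E
python3 - <<'E'
from h import *
for n in("scene","side"):
    im,W=shot(n,n+".png"); np.save(n+".npy",W)
    for t in("adapter_center","jig","marker_bottle"):
        for q in vision.find_in(n,t):
            u,v=np.round(q["uv"]).astype(int); print(n,t,round(q["conf"],2),u,v,np.round(W[v,u],3))
s=r.sense(); print(s["time_s"],np.round(s["ee_rot"],3),s["wrist_force"])
E
```

```text
scene adapter_center 0.8 367 185 [0.39  0.165 0.058]
scene jig 0.59 333 212 [0.413 0.224 0.007]
scene marker_bottle 0.68 314 210 [0.397 0.274 0.033]
scene marker_bottle 0.67 278 234 [0.376 0.355 0.021]
side adapter_center 0.7 340 224 [0.393 0.134 0.068]
side jig 0.91 349 226 [0.412 0.132 0.057]
side jig 0.25 319 197 [0.406 0.259 0.037]
side marker_bottle 0.51 319 196 [0.406 0.259 0.04 ]
side marker_bottle 0.49 292 183 [0.377 0.348 0.025]
0.4 [[ 0.939 -0.344 -0.   ]
 [-0.344 -0.939 -0.   ]
 [ 0.     0.    -1.   ]] [ 0.08491476 -0.67662964 -0.06183546]
```

View pics/scene.png

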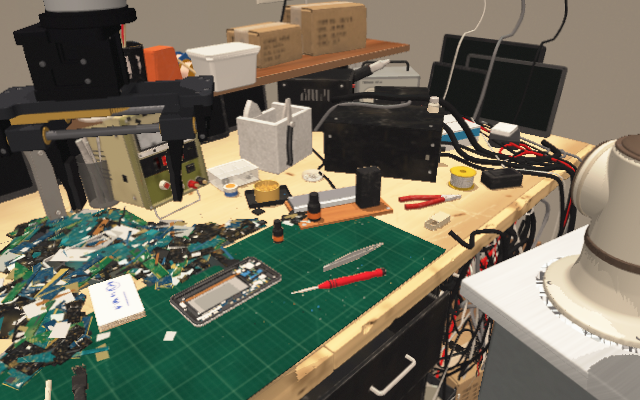

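View pics/side.png

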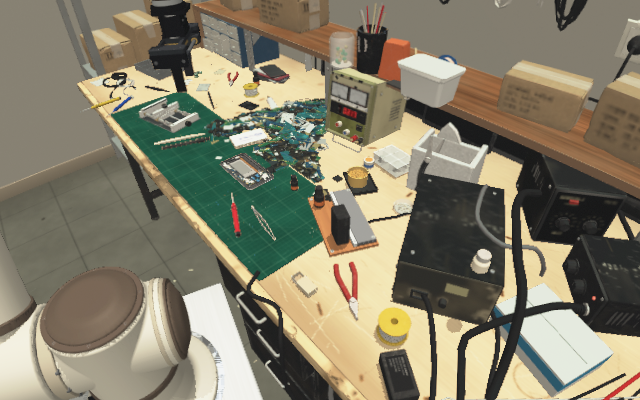

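The adapter meant stands upright on the jig (scene 367,185; side 340,224). The black one lying flat on the bench (scene 500,177; side 397,375) is the look-alike. The bottle meant is the larger one on the jig (scene 314,205); the smaller one stands on the mat (278,232). I'll move over the jig for a wrist close-up to confirm this.

```bash
python3 -m creep '[[-1,213,334,0,0,0,-17],[-1,213,334,0,0,0,-17],[-1,213,334,0,0,0,-17],[-1,213,334,0,0,0,-17],[-1,213,334,0,0,0,-17],[-1,213,334,0,0,0,-17],[-1,213,334,0,0,0,-17],[-1,213,334,0,0,0,-17]]'
python3 - <<'E'
from h import *
s=r.sense(); print(s["time_s"],np.round(s["tcp_pos"],3),np.round(s["ee_rot"],3))
im,W=shot("wrist","w1.png"); np.save("w1.npy",W)
for t in("adapter_center","jig","marker_bottle"):
    for q in vision.find_in("wrist",t):
        u,v=np.round(q["uv"]).astype(int); print(t,round(q["conf"],2),u,v,np.round(W[v,u],3))
E
```

```text
time_s: 1.07
tcp_pos: [0.2863, 0.2592, 0.4049]
ee_rot: [[0.999, -0.053, 0.0], [-0.053, -0.999, 0.001], [0.0, -0.001, -1.0]]
wrist_force: [1.4, -0.3, -0.1]
gripper_width: 0.479
gripper_force: 0.0
1.0667 [0.286 0.259 0.405] [[ 0.999 -0.053  0.   ]
 [-0.053 -0.999  0.001]
 [ 0.    -0.001 -1.   ]]
adapter_center 0.95 433 50 [0.402 0.162 0.083]
jig 0.7 368 37 [0.428 0.207 0.01 ]
marker_bottle 0.65 231 89 [0.382 0.348 0.041]
marker_bottle 0.58 310 57 [0.404 0.267 0.059]
```

View pics/w1.png

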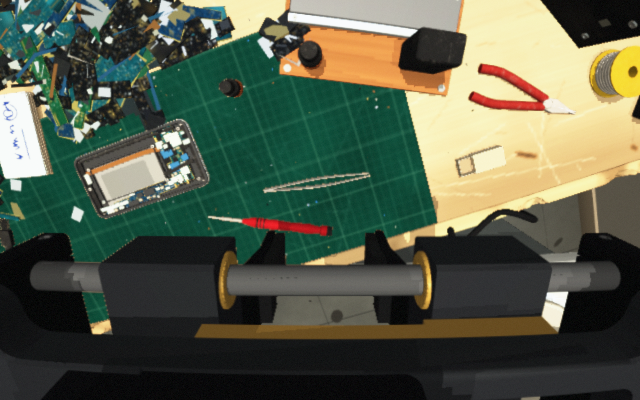

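The wrist picture shows the upright adapter at (433,50) on the orange board, the jig bottle at (310,57), and the small bottle on the mat at (231,89). The flat adapter is out of view. The crop and fit below confirm which is which.

Run:
```python
from h import *
im=cv2.imread("pics/w1.png"); cv2.imwrite("pics/c1.png",cv2.resize(im[0:110,200:480],None,fx=2.8,fy=2.8))
W=np.load("w1.npy"); S=np.load("side.npy"); C=np.load("scene.npy")
def rect(M,n):
    p=M[:,:2].astype(np.float32); print(n,len(p),cv2.minAreaRect(p*1000))
for n,A in(("w",W),("side",S),("scene",C)):
    X,Y,Z=A[...,0],A[...,1],A[...,2]
    near=(X>.36)&(X<.47)&(Y>.09)&(Y<.21)
    m=near&(Z>.078)&(Z<.09); rect(A[m],n+" adapter top"); print(np.nanmedian(Z[m]))
    m=(X>.36)&(X<.5)&(Y>.23)&(Y<.30)&(Z>.03)&(Z<.07); print(n,"bottle",np.median(A[m],0) if m.any() else 0)
    m=(X>.38)&(X<.52)&(Y>.08)&(Y<.33)&(Z>.014)&(Z<.022); rect(A[m],n+" bed")
# fence line by lowest X per Y strip
for n,A in(("w",W),("side",S),("scene",C)):
    X,Y,Z=A[...,0],A[...,1],A[...,2]; L=[]
    for y in np.arange(.1,.32,.008):
        m=(abs(Y-y)<.004)&(Z>.0145)&(Z<.022)&(X>.38)&(X<.5)
        if m.sum()>8: L.append((y,np.percentile(X[m],4)))
    print(n,np.round(L,3).tolist())
```

```text
w adapter top 1668 ((404.6569519042969, 154.7902374267578), (42.708126068115234, 28.52720832824707), 78.97917175292969)
0.08297706829885329
w bottle [0.40813529 0.26778898 0.05918817]
w bed 5093 ((426.73590087890625, 201.6373291015625), (176.38551330566406, 72.38043212890625), 87.74602508544922)
side adapter top 216 ((402.8386535644531, 152.73834228515625), (43.19740295410156, 27.346195220947266), 81.28922271728516)
0.08128576031863843
side bottle [0.40649842 0.26168846 0.0458125 ]
side bed 1135 ((440.5891418457031, 219.19827270507812), (209.2817840576172, 111.73698425292969), 72.7354736328125)
scene adapter top 181 ((401.9891052246094, 155.29812622070312), (41.59729766845703, 29.74557876586914), 78.30115509033203)
0.08218513393651528
scene bottle [0.40269124 0.2719613  0.04454705]
scene bed 981 ((452.537353515625, 232.43914794921875), (202.60714721679688, 119.46360778808594), 84.61971282958984)
w [[0.116, 0.432], [0.124, 0.43], [0.132, 0.432], [0.14, 0.433], [0.148, 0.435], [0.156, 0.432], [0.164, 0.427], [0.172, 0.405], [0.18, 0.402], [0.188, 0.43], [0.196, 0.431], [0.204, 0.433], [0.212, 0.434], [0.22, 0.435], [0.228, 0.437], [0.236, 0.438], [0.244, 0.439], [0.252, 0.441], [0.26, 0.442], [0.268, 0.443], [0.276, 0.445], [0.284, 0.445]]
side [[0.116, 0.418], [0.124, 0.419], [0.132, 0.391], [0.14, 0.388], [0.148, 0.407], [0.156, 0.396], [0.164, 0.397], [0.172, 0.433], [0.18, 0.444], [0.188, 0.447], [0.196, 0.451], [0.204, 0.453], [0.212, 0.453], [0.22, 0.455], [0.228, 0.457], [0.236, 0.444], [0.244, 0.44], [0.252, 0.409], [0.26, 0.4], [0.268, 0.398], [0.276, 0.447], [0.284, 0.445]]
scene [[0.14, 0.385], [0.148, 0.387], [0.156, 0.388], [0.164, 0.389], [0.172, 0.392], [0.18, 0.397], [0.188, 0.427], [0.196, 0.43], [0.204, 0.431], [0.212, 0.432], [0.22, 0.433], [0.228, 0.435], [0.236, 0.435], [0.244, 0.473], [0.252, 0.457], [0.26, 0.4], [0.268, 0.397], [0.276, 0.399], [0.284, 0.412]]
```

View pics/c1.png

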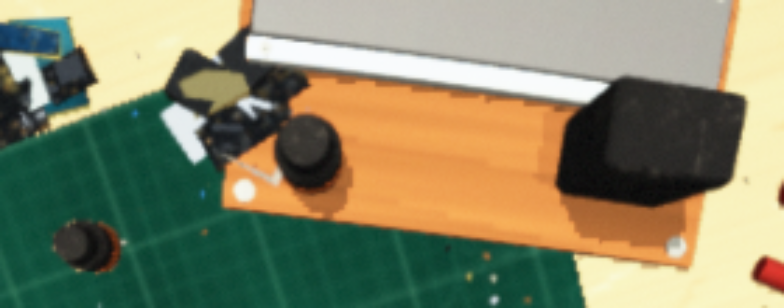

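The crop confirms it: the adapter (right) stands at the aluminium strip, the bottle meant (left, 305,150) is on the board, and the smaller look-alike (85,245) is on the mat. The fence is yawed about -9.3° and the adapter about -10°. Next I'll work out the approach.

```bash
cat >> h.py <<'E'
a=np.radians(-9.3); JX=np.array([np.cos(a),np.sin(a),0]); JY=np.array([-np.sin(a),np.cos(a),0])
def go(p):
    s=r.sense(); R=np.array(s["ee_rot"]); d=R.T@(np.array(p)-s["tcp_pos"])*1000
    print("t",s["time_s"],"pos",np.round(s["tcp_pos"],4),"yaw",np.degrees(np.arctan2(R[1,0],R[0,0])).round(2),"shift",d.round(1),"F",np.round(s["wrist_force"],1),s["gripper_width"])
E
python3 -c "
from h import *
print(vision.camera_model('wrist')['mount'])
c=np.array([.4045,.1547,0])-.036*JX
go(c+[0,0,.217]); go(c+[0,0,.27])"
```

```text
[[ 4.26677372e-04 -9.64019784e-01 -2.65830161e-01  7.29327434e-02]
 [ 9.99999855e-01  3.24134283e-04  4.29618097e-04 -7.73890051e-04]
 [-3.27995676e-04 -2.65830306e-01  9.64019782e-01  1.98255728e-02]
 [ 0.00000000e+00  0.00000000e+00  0.00000000e+00  1.00000000e+00]]
t 1.2667 pos [0.2867 0.2604 0.4054] yaw -3.2 shift [ 87.6  95.5 188.3] F [-0.1  0.4  0.3] 0.2932519633441599
t 1.2667 pos [0.2867 0.2604 0.4054] yaw -3.2 shift [ 87.6  95.4 135.3] F [-0.1  0.4  0.3] 0.2932519633441599
```

```bash
python3 -m creep '[[-1,30,33,40,0,0,6.3],[-1,60,65,70,0,0,6.3],[-1,87,95,90,0,0,6.3],[-1,87,95,125,0,0,6.3],[-1,87,95,160,0,0,6.3],[-1,87,95,188,0,0,6.3],[-1,87,95,188,0,0,6.3],[-1,87,95,188,0,0,6.3]]'
python3 - <<'E'
from h import *
im,W=shot("side","s2.png"); cv2.imwrite("pics/s2c.png",cv2.resize(im[130:290,250:430,::-1],None,fx=3.5,fy=3.5))
go(np.array([.4045,.1547,.217])-.036*JX)
E
```

```text
time_s: 1.93
tcp_pos: [0.3686, 0.1627, 0.2155]
ee_rot: [[0.987, -0.162, -0.004], [-0.162, -0.987, -0.004], [-0.003, 0.005, -1.0]]
wrist_force: [0.1, 0.1, 1.2]
gripper_width: 0.007
gripper_force: 0.0
t 1.9833 pos [0.369  0.1633 0.2173] yaw -9.29 shift [0.5 2.7 0.3] F [ 0.8  0.4 -0.7] 0.004900015886711042
```

View pics/s2c.png

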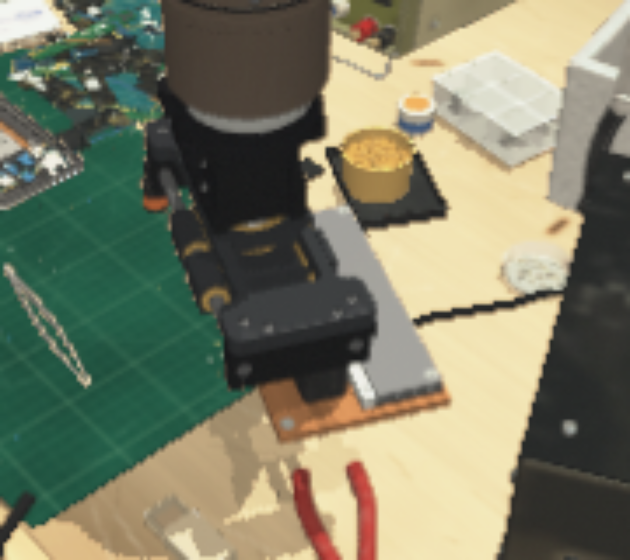

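The side view shows the closed gripper behind the adapter, whose foot is still on the board at crop (322,385). Next is a slow low push to close the gap to the fence.

```bash
python3 -m creep '[[-1,3,3,0,0,0,0],[-1,6,3,0,0,0,0],[-1,8,3,0,0,0,0],[-1,10,3,0,0,0,0],[-1,11,3,0,0,0,0],[-1,12,3,0,0,0,0]]'; python3 -m creep '[[-1,1,0,0,0,0,0],[-1,2,0,0,0,0,0],[-1,3,0,0,0,0,0]]'
```

```text
time_s: 2.48
tcp_pos: [0.3797, 0.1569, 0.2174]
ee_rot: [[0.987, -0.164, 0.001], [-0.164, -0.987, 0.001], [0.001, -0.001, -1.0]]
wrist_force: [-1.5, 1.0, 0.7]
gripper_width: 0.004
gripper_force: 1.1
time_s: 2.73
tcp_pos: [0.3823, 0.1562, 0.2167]
ee_rot: [[0.987, -0.163, -0.001], [-0.163, -0.987, -0.001], [-0.001, 0.001, -1.0]]
wrist_force: [-2.9, 0.8, 2.9]
gripper_width: 0.009
gripper_force: 1.5
```

```bash
python3 -m creep '[[-1,1,0,0,0,0,0],[-1,1,0,0,0,0,0]]'; python3 -m creep '[[-1,1,0,0,0,0,0],[-1,1,0,0,0,0,0]]'; python3 -m creep '[[-1,1,0,0,0,0,0],[-1,1,0,0,0,0,0]]'
python3 - <<'E'
from h import *
im,W=shot("side"); cv2.imwrite("pics/s3c.png",cv2.resize(im[190:270,290:400,::-1],None,fx=7,fy=7,interpolation=cv2.INTER_CUBIC))
E
```

```text
time_s: 2.9
tcp_pos: [0.3834, 0.1561, 0.2166]
ee_rot: [[0.987, -0.163, -0.001], [-0.163, -0.987, -0.001], [-0.001, 0.001, -1.0]]
wrist_force: [-2.1, 0.1, 1.9]
gripper_width: 0.005
gripper_force: 1.2
time_s: 3.07
tcp_pos: [0.3843, 0.156, 0.2166]
ee_rot: [[0.987, -0.164, -0.001], [-0.164, -0.987, -0.001], [-0.001, 0.001, -1.0]]
wrist_force: [-3.8, 0.7, 2.7]
gripper_width: 0.001
gripper_force: 2.0
time_s: 3.23
tcp_pos: [0.3848, 0.1559, 0.2167]
ee_rot: [[0.986, -0.164, -0.002], [-0.164, -0.986, -0.001], [-0.002, 0.001, -1.0]]
wrist_force: [-9.1, 4.2, 5.4]
gripper_width: 0.004
gripper_force: 4.7
```

View pics/s3c.png

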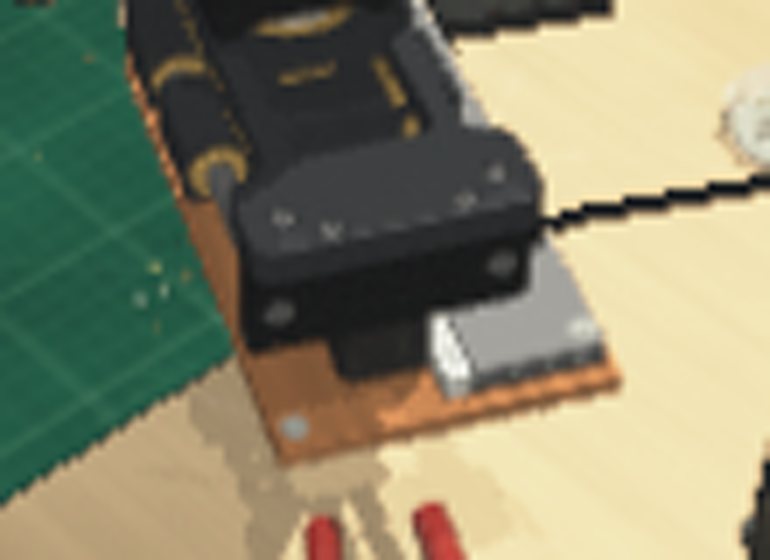

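The force rose to 10 N while the tool stopped advancing, so the adapter's foot is now against the fence. I'll back off slightly, raise, and push near the top along the tipping arc.

```bash
python3 -m creep '[[-1,-4,0,0,0,0,0],[-1,-4,0,-15,0,0,0],[-1,-4,0,-28,0,0,0],[-1,-4,0,-28,0,0,0]]'; python3 -m creep '[[-1,4,0,0,0,0,0],[-1,8,0,-2,0,0,0],[-1,12,0,-4,0,0,0],[-1,16,0,-6,0,0,0],[-1,20,0,-7,0,0,0],[-1,20,0,-7,0,0,0]]'; python3 -m creep '[[-1,3,0,-1,0,0,0],[-1,6,0,-1,0,0,0],[-1,9,0,-1,0,0,0],[-1,9,0,-1,0,0,0]]'
python3 - <<'E'
from h import *
im,W=shot("side"); cv2.imwrite("pics/s4c.png",cv2.resize(im[190:270,290:400,::-1],None,fx=7,fy=7,interpolation=cv2.INTER_CUBIC))
go([.4,.15,.25])
E
```

```text
time_s: 3.62
tcp_pos: [0.3826, 0.1575, 0.2467]
ee_rot: [[0.987, -0.162, 0.005], [-0.162, -0.987, 0.004], [0.005, -0.005, -1.0]]
wrist_force: [0.2, 0.3, 0.5]
gripper_width: 0.006
gripper_force: 0.0
time_s: 4.12
tcp_pos: [0.4023, 0.1534, 0.2517]
ee_rot: [[0.986, -0.164, 0.001], [-0.164, -0.986, 0.0], [0.001, -0.0, -1.0]]
wrist_force: [-0.1, 0.5, 0.2]
gripper_width: 0.002
gripper_force: 0.0
time_s: 4.45
tcp_pos: [0.4107, 0.1519, 0.2528]
ee_rot: [[0.987, -0.163, 0.0], [-0.163, -0.987, 0.0], [0.0, -0.0, -1.0]]
wrist_force: [-0.4, -1.2, -0.0]
gripper_width: 0.004
gripper_force: 0.0
t 4.5 pos [0.4104 0.1518 0.2527] yaw -9.42 shift [-10.    3.5   2.7] F [0.1 0.1 0.9] 0.01162797403851911
```

View pics/s4c.png

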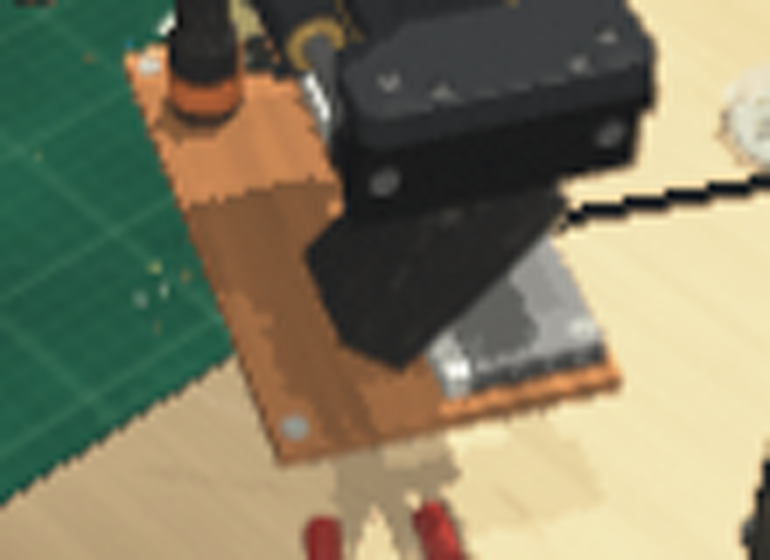

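The adapter is tilted roughly 40°, pivoting over the fence (crop 400,365), and the bottle is untouched at (205,90). I'll continue along the arc.

```bash
python3 -m creep '[[-1,4,0,0,0,0,0],[-1,8,0,1,0,0,0],[-1,8,0,1,0,0,0],[-1,8,0,1,0,0,0]]'
python3 - <<'E'
from h import *
im,W=shot("side"); cv2.imwrite("pics/s5c.png",cv2.resize(im[190:270,290:400,::-1],None,fx=7,fy=7,interpolation=cv2.INTER_CUBIC))
go([.4,.15,.25])
E
```

```text
time_s: 4.83
tcp_pos: [0.4182, 0.1505, 0.2516]
ee_rot: [[0.987, -0.164, -0.0], [-0.164, -0.987, -0.0], [-0.0, 0.0, -1.0]]
wrist_force: [-0.1, 0.3, 0.2]
gripper_width: 0.006
gripper_force: 0.0
t 4.8833 pos [0.4181 0.1505 0.2516] yaw -9.41 shift [-17.8   3.4   1.6] F [ 0.  -0.3  0.5] 0.007324581462786867
```

View pics/s5c.png

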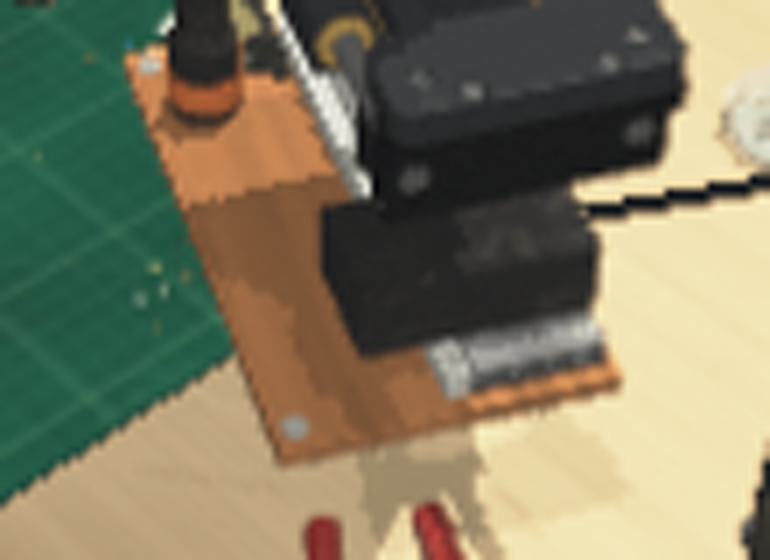

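The adapter has fallen flat on the bed with its foot end protruding past the fence (crop 365,350). I'll retreat and measure from above.

```bash
python3 -m creep '[[-1,0,0,-35,0,0,0],[-1,-15,0,-70,0,0,0],[-1,-40,0,-100,0,0,0],[-1,-60,0,-130,0,0,0],[-1,-70,0,-150,0,0,0],[-1,-70,0,-150,0,0,0],[-1,-70,0,-150,0,0,0]]'
cat > m.py <<'E'
from h import *
import sys
im,W=shot("wrist",sys.argv[1]); X,Y,Z=W[...,0],W[...,1],W[...,2]
q=vision.cut_out("wrist","adapter_center")
m=(X>.38)&(X<.52)&(Y>.08)&(Y<.22)&(Z>.038)&(Z<.054)
c=cv2.minAreaRect((W[m][:,:2]*1000).astype(np.float32)); print("top",m.sum(),np.median(Z[m]),c)
# fence line from clear span
L=[]
for y in np.arange(.18,.30,.004):
    k=(abs(Y-y)<.003)&(Z>.014)&(Z<.022)&(X>.40)&(X<.47)
    if k.sum()>5: L.append((y,np.percentile(X[k],3)))
L=np.array(L); p=np.polyfit(L[:,0],L[:,1],1)
for _ in range(3):
    e=abs(L[:,1]-np.polyval(p,L[:,0])); L=L[e<max(.0015,np.median(e)*2)]; p=np.polyfit(L[:,0],L[:,1],1)
print("fence",p,np.degrees(np.arctan(p[0])),len(L))
b=cv2.boxPoints(c)/1000
print("corners jig-x mm",[(round(1000*(x-np.polyval(p,y))*np.cos(np.arctan(p[0])),1),np.round((x,y),4).tolist()) for x,y in b])
m=(X>.36)&(X<.5)&(Y>.23)&(Y<.30)&(Z>.052)&(Z<.07); print("bottle top",m.sum(),np.median(W[m],0))
go([.4,.15,.4])
E
python3 m.py w2.png; python3 -c "
import cv2;im=cv2.imread('pics/w2.png');cv2.imwrite('pics/w2c.png',cv2.resize(im[0:200,240:520],None,fx=2.8,fy=2.8,interpolation=cv2.INTER_CUBIC))"
```

```text
time_s: 5.47
tcp_pos: [0.3484, 0.1619, 0.4028]
ee_rot: [[0.987, -0.162, 0.002], [-0.162, -0.987, 0.003], [0.002, -0.003, -1.0]]
wrist_force: [0.2, 0.4, -1.0]
gripper_width: 0.009
gripper_force: 0.0
top 3475 0.046013972802248226 ((437.1442565917969, 148.44607543945312), (42.126583099365234, 75.0496826171875), 79.89114379882812)
fence [0.16544157 0.39951044] 9.394012992666063 20
corners jig-x mm [(np.float64(-24.9), [0.39649999141693115, 0.13429999351501465]), (np.float64(50.2), [0.47040000557899475, 0.12110000103712082]), (np.float64(50.7), [0.47780001163482666, 0.16259999573230743]), (np.float64(-24.4), [0.40389999747276306, 0.17579999566078186])]
bottle top 257 [0.41086595 0.26684044 0.05977715]
t 5.5667 pos [0.3488 0.1618 0.4009] yaw -9.41 shift [52.4  3.2  0.8] F [0.9 0.2 0.1] 0.0013646056445801252
```

View pics/w2c.png

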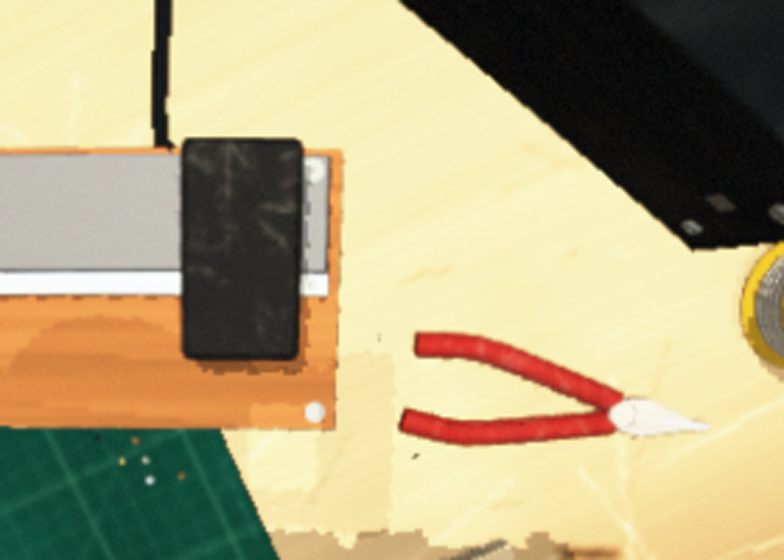

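The picture shows the adapter flat and square, but its foot (crop 240,358) is about 22–25 mm outside the fence (row 296). It slid back as it fell. Pivoting alone should leave about 10 mm, so I'll nudge it forward by roughly 14 mm from the foot end.

```bash
python3 -c "
from h import *
go(.343*JX+.2171*JY+[0,0,.212])"
```

```text
t 5.5667 pos [0.3488 0.1618 0.4009] yaw -9.41 shift [ 25.2  -1.4 188.8] F [0.9 0.2 0.1] 0.0013646056445801252
```

```bash
python3 -m creep '[[-1,10,-1,38,0,0,0],[-1,20,-1,76,0,0,0],[-1,25,-1,114,0,0,0],[-1,25,-1,150,0,0,0],[-1,25,-1,180,0,0,0],[-1,25,-1,189,0,0,0],[-1,25,-1,189,0,0,0]]'; python3 -m creep '[[-1,4,0,0,0,0,0],[-1,8,0,0,0,0,0],[-1,11,0,0,0,0,0],[-1,13,0,0,0,0,0],[-1,15,0,0,0,0,0],[-1,17,0,0,0,0,0],[-1,18,0,0,0,0,0],[-1,18,0,0,0,0,0]]'; python3 -m creep '[[-1,2,0,0,0,0,0],[-1,4,0,0,0,0,0],[-1,6,0,0,0,0,0],[-1,8,0,0,0,0,0],[-1,9,0,0,0,0,0],[-1,10,0,0,0,0,0],[-1,11,0,0,0,0,0],[-1,11,0,0,0,0,0]]'
```

```text
time_s: 6.15
tcp_pos: [0.3731, 0.1575, 0.2087]
ee_rot: [[0.986, -0.165, -0.008], [-0.165, -0.986, -0.008], [-0.007, 0.009, -1.0]]
wrist_force: [0.4, 0.6, 0.0]
gripper_width: 0.008
gripper_force: 0.0
time_s: 6.82
tcp_pos: [0.3915, 0.1558, 0.213]
ee_rot: [[0.987, -0.164, 0.0], [-0.164, -0.987, 0.0], [0.0, -0.0, -1.0]]
wrist_force: [-2.1, 0.9, 1.0]
gripper_width: 0.002
gripper_force: 0.5
time_s: 7.48
tcp_pos: [0.4026, 0.1541, 0.2127]
ee_rot: [[0.987, -0.163, 0.0], [-0.163, -0.987, -0.0], [0.0, -0.0, -1.0]]
wrist_force: [-1.7, -1.1, 0.6]
gripper_width: 0.005
gripper_force: 0.7
```

Now retreat and measure.

```bash
python3 -m creep '[[-1,-15,0,0,0,0,0],[-1,-25,0,-30,0,0,0],[-1,-35,0,-65,0,0,0],[-1,-45,0,-100,0,0,0],[-1,-50,0,-140,0,0,0],[-1,-50,0,-170,0,0,0],[-1,-54,0,-190,0,0,0],[-1,-54,0,-190,0,0,0]]'
python3 m.py w3.png; python3 -c "
import cv2;im=cv2.imread('pics/w3.png');cv2.imwrite('pics/w3c.png',cv2.resize(im[0:200,160:440],None,fx=2.8,fy=2.8,interpolation=cv2.INTER_CUBIC))"
```

```text
time_s: 8.15
tcp_pos: [0.3498, 0.1637, 0.4078]
ee_rot: [[0.987, -0.162, 0.01], [-0.162, -0.987, 0.008], [0.008, -0.01, -1.0]]
wrist_force: [0.5, 0.1, 0.1]
gripper_width: 0.004
gripper_force: 0.0
top 3432 0.04605945958000149 ((451.2397766113281, 145.7783203125), (42.189125061035156, 75.2458724975586), 80.21321868896484)
fence [0.14504057 0.40412887] 8.252663736296226 20
corners jig-x mm [(np.float64(-12.5), [0.4106000065803528, 0.131400004029274]), (np.float64(62.7), [0.4846999943256378, 0.11860000342130661]), (np.float64(63.9), [0.4918999969959259, 0.16019999980926514]), (np.float64(-11.3), [0.41780000925064087, 0.17299999296665192])]
bottle top 260 [0.4110172  0.26679577 0.05978909]
t 8.25 pos [0.3491 0.163  0.4033] yaw -9.4 shift [52.3  4.5  3.4] F [-0.1 -0.7 -0.2] 0.006111460469977783
```

View pics/w3c.png

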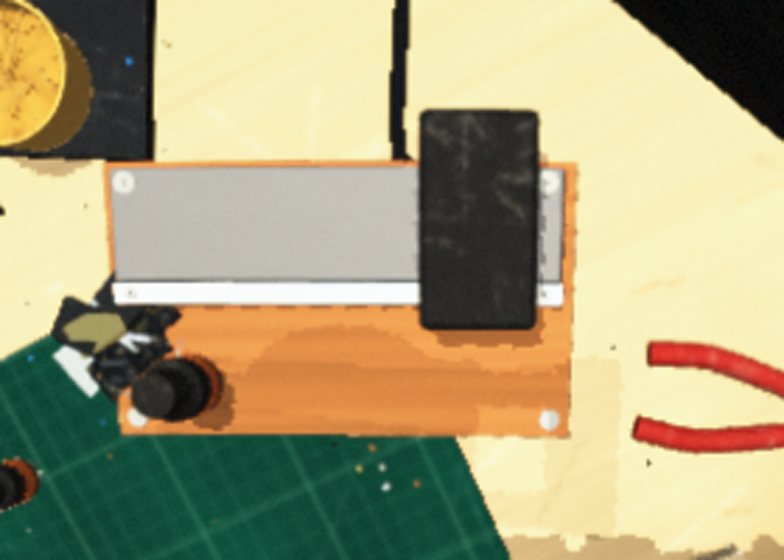

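The adapter lies flat and square to within about 0.5°. Its foot (crop 478,328) is about 10 mm past the fence's outer edge (row 304), and the bottle at (175,390) hasn't moved.

```bash
python3 -c "
from station import r
print(r.finish_job())"
```

```text
the job is handed in; nothing more can be done
None
```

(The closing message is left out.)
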